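# Fit the right-size display panel and start the cure

## Robot

A 7-joint arm with a two-finger parallel gripper is mounted at the origin on the work surface. World frame = base frame: x ahead of the robot, y to its left, z up, the work surface at z = 0. Lengths are in m, angles in rad, forces in N, time in s.
With the tool pointing down it reaches from about 0.425 to 0.925 m from the base axis. Payload 6.8 kg.
Tool frame: the origin (TCP) lies between the finger pads; the fingertips stand 22 mm ahead of it and the grasp point (between the pads) lies 3 mm ahead of it; z points along the fingers, y is the direction in which the jaws open and shut (so a half turn about z gives the same grasp; the last joint's range is limited). The gripper opens to 85 mm and grips with 20 to 120 N. Pads are 22 mm wide; open, the fingers measure 114 mm over their backs; the gripper's body (76 mm by 85 mm) begins 54 mm behind the grasp point. The pads swing forward as they close: fully open they stand 13 mm farther back than shut.
Start: joints at [1.139, 0.477, 0.022, 1.555, -0.011, 1.109, -0.083], TCP at [0.215, -0.64, 0.253] pointing down, gripper open.
Joint ranges: [-2.96, 2.96], [-0.34, 2.1], [-1.41, 1.46], [0.24, 2.44], [-1.37, 4.51], [0.17, 1.92], [-2.96, 2.96]. Speed limits (rad/s): [2.39, 2.39, 3.14, 3.14, 3.14, 3.14, 3.14].

## Interface

Orientations are given as a unit quaternion [w, x, y, z].
In Python, from station import bot gives the robot as it stands. The module is installed in compiled form; this text tells all that it offers.
- The arm moves only by the tool drive_tool, never from a script. Its argument "series" is one flat list of numbers, 7 for each row, row after row: the opening, from -1 (shut) to 1 (fully open), then the shift along the tool's x, y, z in mm, then the turn, a rotation vector about the tool's x, y, z in rad. In form: [jaw, x, y, z, wx, wy, wz, jaw, x, y, z, wx, wy, wz, ...]. A call has 1 to 12 rows; each row shifts and turns the commanded pose from where the row before left it, along the tool's axes as they then stand; what a row does not reach is not made up. A row lasts 1/8 s, in which the tool goes at most 62.5 mm and 10.7 degrees, less where a joint would pass 70% of its speed; a pose out of reach is approached as far as the arm can. A call with a gripper value outside its range is refused whole. The fingers move at their own pace and stop on an object; "force" is the grip in N (left out, the last holds). Time passes only in rows, so rows that do not move let the fingers close. It gives the time, the measured TCP pose, the force and the opening at its end, in the units of the state.
- bot.get_obs(): the state, without advancing time (a new reading comes with each control period).
- bot.read_camera(name): name is "scene" or "side" or "wrist"; returns a dict with "pixels" (400x640x3 uint8, blue, green, red), "camera_matrix" (3x3 intrinsics, pixels), "rvec" (rotation vector, rad) and "tvec" (3), from world to camera coordinates, as OpenCV has them. Camera axes: x right, y down, z forward; pixel columns grow to the right and rows downward; lengths in m; the calibration is good to about 2 mm. The wrist camera is an equidistant fisheye: a pixel r from the principal point sees the ray r / f radians off the axis. A picture is of the moment at which its call begins. There is no depth.
- bot.hand_in(): hands the job in, once; it reports no verdict.
The state is a dict: "t": time; "q": joint angles; "joint_vel": joint speeds; "joint_torque": joint torques, N m; "eef_pos": TCP position; "tool_rot": TCP orientation; "contact_force": force on the tool from outside, world axes, zero at the start; "torque": the same for the moment, N m; "gripper_width": opening from 0.0 (shut) to 1.0 (fully open).
Only numpy, scipy, OpenCV 4.12 (cv2) and the standard library are available. Lean on these libraries where they do the work, as an engineer would, in place of code of your own. Each camera call takes 0.05 s, during which the arm holds its last target. There are 200 camera calls.

## Task

Swing the red keeper arm clear of the work bay, choose the one blue-filmed panel whose length matches the housing in that bay, and lay it (don't drop it) film up and flat in that housing; it is glass, so grip it gently, with a light squeeze of about 20 to 30 N. Then swing the keeper arm back in line over the middle of the panel and only then press the green start button fully down and let go. Leave the other two panels, the bottle, screwdriver and jar where they are.

Things in the scene. Friction and masses are not known exactly. Their poses are not given: they have to be found in the camera images.
- panel_short: loose glass panel 110 mm long (x), 56 wide (y), 12 thick, black rim, blue film on top; origin: centre of the underside, z up. The three panels differ only in length. They start flat on the tray's foam strips, undersides 20 mm above the table, both long edges overhanging 11 mm; which lies where is random. Grip across the 56 mm width
- housing_short: black housing fixed on the jig, 121 x 67 mm; recess 115 (x) x 61 mm (y) for the 110 mm panel. Origin: centre of its underside, 15 mm above the table; recess floor 6 mm above the origin, rim 6 mm above the floor: across both ends, on the long sides only the last 18 mm at each corner (open for fingers between). One housing, at random, is in the work bay, two in spare bays to its +y side
- panel_medium: loose glass panel 135 mm long (x), 56 wide (y), 12 thick, black rim, blue film on top; origin: centre of the underside, z up. The three panels differ only in length. They start flat on the tray's foam strips, undersides 20 mm above the table, both long edges overhanging 11 mm; which lies where is random. Grip across the 56 mm width
- housing_medium: black housing fixed on the jig, 146 x 67 mm; recess 140 (x) x 61 mm (y) for the 135 mm panel. Origin: centre of its underside, 15 mm above the table; recess floor 6 mm above the origin, rim 6 mm above the floor: across both ends, on the long sides only the last 18 mm at each corner (open for fingers between). One housing, at random, is in the work bay, two in spare bays to its +y side
- panel_long: loose glass panel 160 mm long (x), 56 wide (y), 12 thick, black rim, blue film on top; origin: centre of the underside, z up. The three panels differ only in length. They start flat on the tray's foam strips, undersides 20 mm above the table, both long edges overhanging 11 mm; which lies where is random. Grip across the 56 mm width
- housing_long: black housing fixed on the jig, 171 x 67 mm; recess 165 (x) x 61 mm (y) for the 160 mm panel. Origin: centre of its underside, 15 mm above the table; recess floor 6 mm above the origin, rim 6 mm above the floor: across both ends, on the long sides only the last 18 mm at each corner (open for fingers between). One housing, at random, is in the work bay, two in spare bays to its +y side
- bay (a point): centre of the work bay, on the fixed aluminium jig base's top face, 15 mm above the table; axes: the jig's, x along the housings. The base reaches 120 mm to -x, 130 to +x, 58 to -y, 217 to +y of it. The work bay has the yellow bar at its -x end and the red arm's pivot at its +x end
- keeper (a joint): red keeper arm, a flat bar 26 mm wide swinging level about an upright pivot; rad. 0: over the middle of the work bay, pointing to the jig's -x; grows clockwise from above to 1.6, pointing to +y, clear of the bay. Light friction, stays where left. Underside 38 mm, top 48 mm above the table (a seated panel's top: 33). Starts at 0 to 0.35
- keeper_knob (a point): middle of the arm's upright round black knob, 24 mm diameter, 50 mm tall (48 to 98 mm above the table), 100 mm from the pivot; this point is 77 mm above the table
- keeper_hinge (a point): on the arm's pivot axis, 108 mm to +x of the bay centre, at the height of the knob's point
- tray: fixed white tray 200 x 290 mm, 8 mm thick, with three foam strips along its x at y = -96, 0 and +96 mm, tops 20 mm above the table; origin at the centre of its underside
- timer: fixed grey curing timer box 90 x 85 mm, 45 mm high, with the green start button in the middle of its top; origin at the centre of its underside
- start (a joint): green start button, pushed down; m. 0 up, 0.006 fully down; spring, about 5 N fully down
- start_top (a point): middle of the top face of the green start button, 34 mm diameter
- solvent: bystander: white bottle, 56 mm diameter, 130 mm tall, loose; origin at its underside
- driver: bystander: yellow-handled screwdriver, 180 mm long, lying loose along its x
- jar: bystander: amber jar, 56 mm diameter, 55 mm tall, loose; origin at its underside
Things that resemble listed ones, but are neither listed nor needed, are in the scene too. Leave any orange look-alike of the panel_medium alone.

How it is judged:
On the way, in this order (a step that is already met when the one before it is completed fails the run):
1. the keeper arm is swung clear of the bay (at least 1.0 rad) (value of joint keeper above 1 rad), for 0.1 s.
2. the matching panel lies flat in the housing in the work bay, released (((horizontal distance between housing_short and bay below 0.02 m and x of panel_short in the frame of housing_short between -0.005 and 0.005 m and y of panel_short in the frame of housing_short between -0.005 and 0.005 m and z of panel_short in the frame of housing_short between 0.003 and 0.0085 m and angle between panel_short's own z axis and vertical below 0.06 rad and angle between the x axis of panel_short and the x axis of housing_short, either way round below 0.1 rad and linear speed of panel_short below 0.02 m/s and contact force between the fingers and panel_short below 0.1 N) or (horizontal distance between housing_medium and bay below 0.02 m and x of panel_medium in the frame of housing_medium between -0.005 and 0.005 m and y of panel_medium in the frame of housing_medium between -0.005 and 0.005 m and z of panel_medium in the frame of housing_medium between 0.003 and 0.0085 m and angle between panel_medium's own z axis and vertical below 0.06 rad and angle between the x axis of panel_medium and the x axis of housing_medium, either way round below 0.1 rad and linear speed of panel_medium below 0.02 m/s and contact force between the fingers and panel_medium below 0.1 N) or (horizontal distance between housing_long and bay below 0.02 m and x of panel_long in the frame of housing_long between -0.005 and 0.005 m and y of panel_long in the frame of housing_long between -0.005 and 0.005 m and z of panel_long in the frame of housing_long between 0.003 and 0.0085 m and angle between panel_long's own z axis and vertical below 0.06 rad and angle between the x axis of panel_long and the x axis of housing_long, either way round below 0.1 rad and linear speed of panel_long below 0.02 m/s and contact force between the fingers and panel_long below 0.1 N))), for 0.2 s.
3. the keeper arm is back over the panel (within 0.15 rad of the middle) (value of joint keeper below 0.15 rad and ((horizontal distance between housing_short and bay below 0.02 m and x of panel_short in the frame of housing_short between -0.005 and 0.005 m and y of panel_short in the frame of housing_short between -0.005 and 0.005 m and z of panel_short in the frame of housing_short between 0.003 and 0.0085 m and angle between panel_short's own z axis and vertical below 0.06 rad and angle between the x axis of panel_short and the x axis of housing_short, either way round below 0.1 rad and linear speed of panel_short below 0.02 m/s and contact force between the fingers and panel_short below 0.1 N) or (horizontal distance between housing_medium and bay below 0.02 m and x of panel_medium in the frame of housing_medium between -0.005 and 0.005 m and y of panel_medium in the frame of housing_medium between -0.005 and 0.005 m and z of panel_medium in the frame of housing_medium between 0.003 and 0.0085 m and angle between panel_medium's own z axis and vertical below 0.06 rad and angle between the x axis of panel_medium and the x axis of housing_medium, either way round below 0.1 rad and linear speed of panel_medium below 0.02 m/s and contact force between the fingers and panel_medium below 0.1 N) or (horizontal distance between housing_long and bay below 0.02 m and x of panel_long in the frame of housing_long between -0.005 and 0.005 m and y of panel_long in the frame of housing_long between -0.005 and 0.005 m and z of panel_long in the frame of housing_long between 0.003 and 0.0085 m and angle between panel_long's own z axis and vertical below 0.06 rad and angle between the x axis of panel_long and the x axis of housing_long, either way round below 0.1 rad and linear speed of panel_long below 0.02 m/s and contact force between the fingers and panel_long below 0.1 N))), for 0.1 s.
4. the start button is pressed down (at least 4.5 mm) (all of step 3 and value of joint start above 0.0045 m), for 0.03 s.
At the end, for the whole second after the job is handed in: Matching panel at rest in the bay's housing, film up, flat (0.06 rad), centred within 5 mm, in line within 0.1 rad, within 2.5 mm of the recess floor; keeper within 0.15 rad of 0; button up; other panels within 30 mm of their starts; bottle, screwdriver, jar within 40 mm, upright ones upright (((horizontal distance between housing_short and bay below 0.02 m and x of panel_short in the frame of housing_short between -0.005 and 0.005 m and y of panel_short in the frame of housing_short between -0.005 and 0.005 m and z of panel_short in the frame of housing_short between 0.003 and 0.0085 m and angle between panel_short's own z axis and vertical below 0.06 rad and angle between the x axis of panel_short and the x axis of housing_short, either way round below 0.1 rad and linear speed of panel_short below 0.02 m/s and distance of each of panel_medium, panel_long from where it was at the start of the episode below 0.03 m) or (horizontal distance between housing_medium and bay below 0.02 m and x of panel_medium in the frame of housing_medium between -0.005 and 0.005 m and y of panel_medium in the frame of housing_medium between -0.005 and 0.005 m and z of panel_medium in the frame of housing_medium between 0.003 and 0.0085 m and angle between panel_medium's own z axis and vertical below 0.06 rad and angle between the x axis of panel_medium and the x axis of housing_medium, either way round below 0.1 rad and linear speed of panel_medium below 0.02 m/s and distance of each of panel_short, panel_long from where it was at the start of the episode below 0.03 m) or (horizontal distance between housing_long and bay below 0.02 m and x of panel_long in the frame of housing_long between -0.005 and 0.005 m and y of panel_long in the frame of housing_long between -0.005 and 0.005 m and z of panel_long in the frame of housing_long between 0.003 and 0.0085 m and angle between panel_long's own z axis and vertical below 0.06 rad and angle between the x axis of panel_long and the x axis of housing_long, either way round below 0.1 rad and linear speed of panel_long below 0.02 m/s and distance of each of panel_short, panel_medium from where it was at the start of the episode below 0.03 m)) and value of joint keeper below 0.15 rad and value of joint start below 0.002 m and distance of each of solvent, driver, jar from where it was at the start of the episode below 0.04 m and angle between each of solvent, jar's own z axis and vertical below 0.3 rad); the robot touches nothing.
It fails at once if a panel is squeezed or pushed by the fingers with more than 90 N, both fingers added up (contact force between the fingers and panel_short above 90 N or contact force between the fingers and panel_medium above 90 N or contact force between the fingers and panel_long above 90 N).
It fails at once if a panel is dropped or thrown (over 0.45 m/s with no finger on it) ((contact force between the fingers and panel_short below 0.1 N and linear speed of panel_short above 0.45 m/s) or (contact force between the fingers and panel_medium below 0.1 N and linear speed of panel_medium above 0.45 m/s) or (contact force between the fingers and panel_long below 0.1 N and linear speed of panel_long above 0.45 m/s)).
It fails at once if a panel that does not match is moved more than 30 mm ((horizontal distance between housing_short and bay below 0.02 m and distance of any of panel_medium, panel_long from where it was at the start of the episode above 0.03 m) or (horizontal distance between housing_medium and bay below 0.02 m and distance of any of panel_short, panel_long from where it was at the start of the episode above 0.03 m) or (horizontal distance between housing_long and bay below 0.02 m and distance of any of panel_short, panel_medium from where it was at the start of the episode above 0.03 m)).
It fails at once if the start button is pressed (over 3 mm) before the matching panel is in and the keeper arm is over it (within 0.3 rad) (value of joint start above 0.003 m and (value of joint keeper above 0.3 rad or not ((horizontal distance between housing_short and bay below 0.02 m and x of panel_short in the frame of housing_short between -0.005 and 0.005 m and y of panel_short in the frame of housing_short between -0.005 and 0.005 m and z of panel_short in the frame of housing_short between 0.003 and 0.0085 m and angle between panel_short's own z axis and vertical below 0.06 rad and angle between the x axis of panel_short and the x axis of housing_short, either way round below 0.1 rad) or (horizontal distance between housing_medium and bay below 0.02 m and x of panel_medium in the frame of housing_medium between -0.005 and 0.005 m and y of panel_medium in the frame of housing_medium between -0.005 and 0.005 m and z of panel_medium in the frame of housing_medium between 0.003 and 0.0085 m and angle between panel_medium's own z axis and vertical below 0.06 rad and angle between the x axis of panel_medium and the x axis of housing_medium, either way round below 0.1 rad) or (horizontal distance between housing_long and bay below 0.02 m and x of panel_long in the frame of housing_long between -0.005 and 0.005 m and y of panel_long in the frame of housing_long between -0.005 and 0.005 m and z of panel_long in the frame of housing_long between 0.003 and 0.0085 m and angle between panel_long's own z axis and vertical below 0.06 rad and angle between the x axis of panel_long and the x axis of housing_long, either way round below 0.1 rad)))).
It fails at once if the bottle, screwdriver or jar is moved more than 40 mm, or the bottle or jar is tipped (not (distance of each of solvent, driver, jar from where it was at the start of the episode below 0.04 m and angle between each of solvent, jar's own z axis and vertical below 0.3 rad)).
It also fails if it takes over 66 s, if anything falls off the work surface, if the arm or the gripper's body presses on something with over 40 N, if the wrist force passes 120 N, or if a joint passes its speed limit or range.

## Working session

There is one attempt and no reset: what is moved stays moved. The work goes in short steps, Python scripts to look and compute and a tool call to move; the robot and the scene stay as the last step left them, time stands still between calls to the robot, and variables do not carry over. Pictures are saved under pics/ and viewed, about 8 in all and at most 12, crops included, and the job is handed in when it is done.

Besides the shell and the picture viewer there is one more tool, called after "Request:" by a JSON object that holds its "name" and its "arguments", one argument or row to a line. drive_tool: Moves the arm, as the interface text tells. Its arguments: {"type":"object","properties":{"series":{"type":"array"},"force":{"type":"number"}},"required":["series"]}

```bash
mkdir -p pics
cat > h.py <<'E'
import cv2, numpy as np
from station import bot
def cam(n):
    c=bot.read_camera(n); c['R']=cv2.Rodrigues(np.array(c['rvec'],float))[0]; c['t']=np.array(c['tvec'],float).ravel(); c['K']=np.array(c['camera_matrix'],float); c['n']=n; return c
def ray(c,uv):
    K=c['K']; x=(uv[0]-K[0,2])/K[0,0]; y=(uv[1]-K[1,2])/K[1,1]
    if c['n']=='wrist':
        r=np.hypot(x,y); d=np.array([x/r*np.sin(r),y/r*np.sin(r),np.cos(r)]) if r>0 else np.array([0,0,1.])
    else: d=np.array([x,y,1.])
    return -c['R'].T@c['t'], c['R'].T@d
def onz(c,uv,z):
    o,d=ray(c,uv); return o+d*(z-o[2])/d[2]
def proj(c,p):
    q=c['R']@np.array(p,float)+c['t']; K=c['K']
    if c['n']=='wrist':
        r=np.hypot(q[0],q[1]); th=np.arctan2(r,q[2]); s=th/max(r,1e-9); return np.array([K[0,0]*q[0]*s+K[0,2],K[1,1]*q[1]*s+K[1,2]])
    return np.array([K[0,0]*q[0]/q[2]+K[0,2],K[1,1]*q[1]/q[2]+K[1,2]])
E
python3 - <<'E'
from h import *
for n in ['scene','side','wrist']:
    c=cam(n); cv2.imwrite(f'pics/{n}0.png',c['pixels']); print(n,c['K'].round(1).tolist(),(-c['R'].T@c['t']).round(3),c['R'].round(2).tolist())
o=bot.get_obs(); print(o)
E
```

```text
scene [[397.3, 0.0, 318.4], [0.0, 397.3, 209.2], [0.0, 0.0, 1.0]] [0.96  0.305 0.934] [[-0.6, 0.8, -0.01], [0.68, 0.5, -0.54], [-0.42, -0.33, -0.84]]
side [[498.8, 0.0, 320.8], [0.0, 498.8, 200.0], [0.0, 0.0, 1.0]] [0.08  0.757 1.187] [[-0.87, -0.49, 0.01], [-0.39, 0.68, -0.62], [0.3, -0.55, -0.78]]
wrist [[309.7, 0.0, 315.2], [0.0, 309.7, 203.5], [0.0, 0.0, 1.0]] [ 0.286 -0.616  0.374] [[0.32, -0.95, -0.0], [-0.9, -0.31, 0.3], [-0.28, -0.09, -0.95]]
{'t': 0.15, 'q': array([ 1.1389177 ,  0.47764606,  0.02236128,  1.55615673, -0.01152717,
        1.10929852, -0.0830863 ]), 'joint_vel': array([-0.00162305, -0.00158898,  0.00048961, -0.00387568, -0.00139877,
       -0.00161323,  0.00017355]), 'joint_torque': array([ 2.07493184e-03, -5.96925044e+01,  1.60993248e+00, -2.81488270e+01,
        1.26748058e-02,  6.56355580e-03,  9.58119472e-06]), 'eef_pos': array([ 0.21462374, -0.63955274,  0.25255383]), 'tool_rot': array([-6.73817620e-04,  9.86923714e-01,  1.61186557e-01, -1.50131278e-04]), 'contact_force': array([ 0.28916333, -0.64659579, -0.00287335]), 'torque': array([ 0.00155194,  0.01548705, -0.00288579]), 'gripper_width': 0.9973434345858272}
```

View pics/scene0.png

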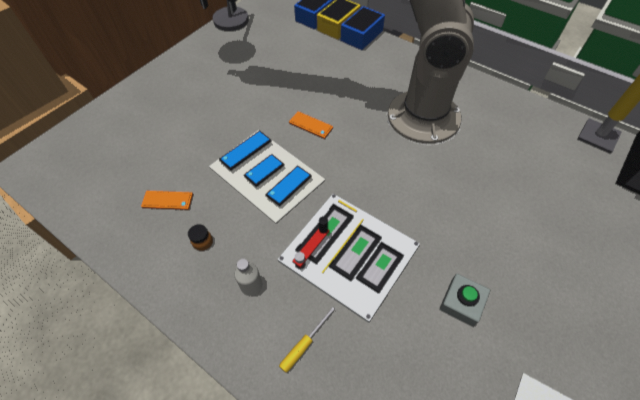

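View pics/side0.png

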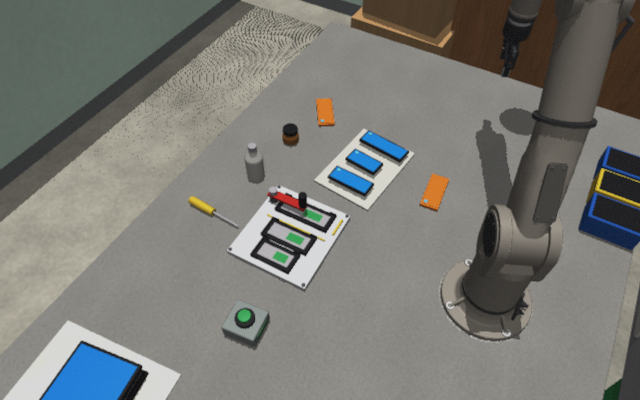

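The scene view shows three blue panels on the tray at (245,150), (264,170) and (289,186). Orange look-alikes are at (311,124) and (167,200), and the blue bins at (340,18) are also not wanted. The work bay is at (328,235), with the red arm over it and the black knob at (323,225). The timer is at (467,297), the bottle at (247,275), the jar at (200,237) and the screwdriver at (305,342). The side view agrees.

```bash
cat > m.py <<'E'
from h import *
def rects(c,lo,hi,z,roi,amin=60):
    hsv=cv2.cvtColor(c['pixels'],cv2.COLOR_BGR2HSV); m=cv2.inRange(hsv,lo,hi); k=np.zeros_like(m); x0,y0,x1,y1=roi; k[y0:y1,x0:x1]=255
    out=[]
    for q in cv2.findContours(m&k,cv2.RETR_EXTERNAL,cv2.CHAIN_APPROX_NONE)[0]:
        if cv2.contourArea(q)<amin: continue
        w=np.array([onz(c,p,z)[:2]*1000 for p in q[:,0]],np.float32)
        r=cv2.minAreaRect(w); b=cv2.boxPoints(r); e=[b[1]-b[0],b[2]-b[1]]; e=max(e,key=np.linalg.norm); a=np.degrees(np.arctan2(e[1],e[0]))%180
        out.append((np.round(r[0],1).tolist(),sorted(np.round(r[1],1).tolist()),round(float(a),1),q[:,0].mean(0).round().tolist()))
    return out
E
python3 - <<'E'
from m import *
S=cam('scene');D=cam('side')
for c,r,j in ((S,(200,120,330,215),(275,190,425,320)),(D,(310,110,420,205),(225,180,355,290))):
    print(c['n'])
    print('blue');[print(x) for x in rects(c,(95,120,60),(125,255,255),.032,r)]
    print('jig');[print(x) for x in rects(c,(0,0,140),(180,60,255),.015,j,300)]
    print('black');[print(x) for x in rects(c,(0,0,0),(180,255,60),.027,j)]
    print('greenpads');[print(x) for x in rects(c,(50,100,60),(80,255,255),.021,j,20)]
    print('yellow');[print(x) for x in rects(c,(20,120,100),(35,255,255),.02,j,10)]
    print('red');[print(x) for x in rects(c,(0,150,60),(8,255,255),.048,j,20)]
    print('button');[print(x) for x in rects(c,(50,100,60),(80,255,255),.05,(440,270,500,330) if c is S else (215,295,275,345),20)]
a=cv2.resize(S['pixels'][190:320,270:430],None,fx=4.5,fy=4.5,interpolation=cv2.INTER_CUBIC)
cv2.imwrite('pics/jig.png',a)
E
```

```text
scene
blue
([492.3, -165.3], [49.8, 129.0], 176.1, [288.0, 185.0])
([492.6, -257.3], [49.7, 103.3], 172.5, [263.0, 169.0])
([467.6, -352.2], [50.6, 154.4], 172.0, [245.0, 149.0])
jig
([554.3, 78.7], [252.7, 286.8], 91.2, [349.0, 254.0])
([529.0, -134.7], [41.0, 143.4], 173.7, [290.0, 204.0])
black
([550.6, 172.7], [63.7, 119.4], 1.1, [380.0, 267.0])
([551.9, 101.7], [64.8, 144.0], 1.1, [355.0, 252.0])
([554.3, 6.4], [66.7, 169.7], 0.9, [326.0, 232.0])
greenpads
([531.5, 171.4], [24.0, 35.6], 1.3, [383.0, 261.0])
([529.2, 99.4], [23.3, 44.6], 1.0, [359.0, 245.0])
([525.8, 4.9], [22.8, 50.1], 3.3, [332.0, 225.0])
yellow
([551.6, 64.6], [4.3, 180.2], 1.0, [343.0, 246.0])
([446.9, 3.7], [4.7, 51.9], 90.9, [347.0, 205.0])
red
([604.2, 6.8], [27.5, 96.7], 2.1, [313.0, 243.0])
button
([494.8, 378.5], [33.8, 35.4], 126.5, [469.0, 293.0])
side
blue
([485.6, -165.8], [48.4, 128.1], 175.9, [351.0, 179.0])
([484.5, -257.1], [49.6, 102.3], 172.3, [364.0, 160.0])
([459.6, -352.4], [50.3, 153.0], 171.7, [384.0, 145.0])
jig
([553.0, 76.5], [256.2, 293.0], 90.9, [295.0, 233.0])
black
([541.6, 138.8], [141.0, 145.6], 1.1, [283.0, 245.0])
([545.1, -4.3], [96.2, 171.4], 0.9, [308.0, 213.0])
greenpads
([527.3, 171.3], [23.3, 35.6], 2.6, [280.0, 257.0])
([524.9, 99.5], [23.0, 44.7], 179.2, [294.0, 238.0])
([523.0, 4.3], [22.7, 52.8], 1.0, [312.0, 215.0])
yellow
([439.8, 4.3], [5.0, 56.2], 90.0, [337.0, 227.0])
red
([598.4, 7.2], [30.4, 108.7], 2.1, [288.0, 201.0])
button
([503.6, 372.8], [33.5, 34.0], 169.5, [244.0, 315.0])
```

View pics/jig.png

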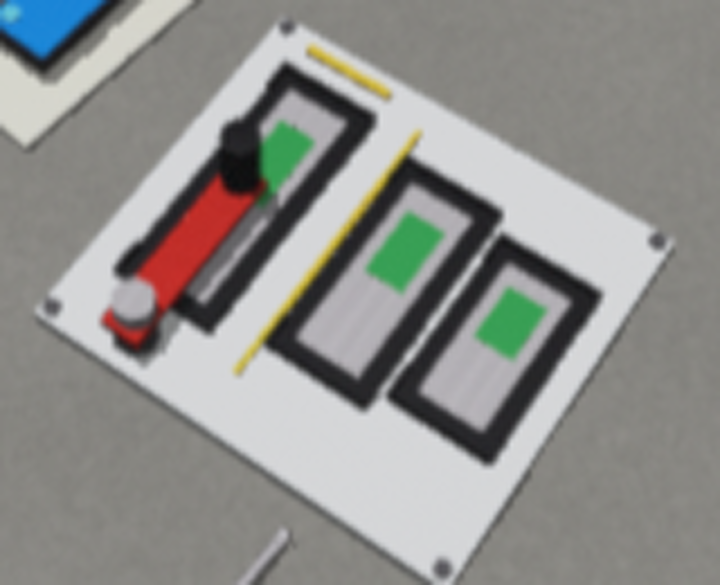

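The housing in the work bay is about 170 mm long, so it matches the long panel at pixel (245,150) in the scene view, roughly (464,-352) mm. The jig crop confirms the arm starts at about 0. I'm moving over the bay and will refine the positions with the wrist camera.

Request:
{"name": "drive_tool", "arguments": {
  "series": [1, 0, 0, 0, 0, 0, 0.162, 1, 0, 0, 0, 0, 0, 0.162, 1, 30, -52, 0, 0, 0, 0, 1, 30, -52, 0, 0, 0, 0, 1, 30, -52, 0, 0, 0, 0, 1, 30, -52, 0, 0, 0, 0, 1, 30, -52, 0, 0, 0, 0, 1, 30, -52, 0, 0, 0, 0, 1, 30, -52, 0, 0, 0, 0, 1, 30, -52, 0, 0, 0, 0, 1, 30, -52, 0, 0, 0, 0, 1, 30, -52, 0, 0, 0, 0],
  "force": 25
}}

```text
t: 1.75
eef_pos: [0.5157, -0.1183, 0.2536]
tool_rot: [0.0, 1.0, -0.0, 0.0]
contact_force: [1.3, -0.7, -0.3]
gripper_width: 0.999
```

Request:
{"name": "drive_tool", "arguments": {
  "series": [1, 25, -60, 0, 0, 0, 0, 1, 0, -40, 0, 0, 0, 0, 1, 0, 0, 0, 0, 0, 0]
}}

```text
t: 2.12
eef_pos: [0.539, -0.018, 0.2533]
tool_rot: [-0.001, 1.0, 0.003, 0.0]
contact_force: [0.5, -1.1, -0.2]
gripper_width: 0.996
```

Run:
```python
from m import *
c=cam('wrist'); cv2.imwrite('pics/w1.png',c['pixels']); o=bot.get_obs(); print(o['t'],o['eef_pos'],o['tool_rot'])
print(-c['R'].T@c['t'])
full=(0,0,640,400)
for n,lo,hi,z in (('blue',(95,120,60),(125,255,255),.032),('jig',(0,0,140),(180,60,255),.015),('black',(0,0,0),(180,255,60),.027),('green',(50,100,60),(80,255,255),.021),('red',(0,150,60),(8,255,255),.048),('yellow',(20,120,100),(35,255,255),.02)):
    print(n);[print(x) for x in rects(c,lo,hi,z,full,100)]
for n in ('scene','side'):
    s=cam(n)
    pts={'scene':dict(bottle=(250,290),jar=(203,247),drv=(297,352)),'side':dict(bottle=(256,180),jar=(290,142),drv=(203,206))}[n]
    print({k:(onz(s,v,0)*1000).round() for k,v in pts.items()})
```

```text
2.175 [ 0.53889802 -0.02084883  0.25325046] [-6.88807663e-05  9.99998820e-01  1.53267433e-03 -7.60187929e-05]
[ 0.61424617 -0.01820588  0.37511448]
blue
([461.5, -356.3], [48.7, 152.6], 172.1, [542.0, 232.0])
([486.2, -261.0], [48.3, 102.5], 172.2, [496.0, 218.0])
([486.6, -168.4], [48.4, 127.4], 176.2, [436.0, 215.0])
jig
([463.7, -32.4], [46.6, 71.6], 1.2, [329.0, 237.0])
([542.6, 174.8], [41.7, 95.6], 1.0, [166.0, 171.0])
([482.8, -256.4], [196.9, 284.0], 83.8, [457.0, 205.0])
([542.7, 136.5], [3.6, 105.6], 1.0, [192.0, 170.0])
([604.0, 543.4], [28.0, 90.1], 166.2, [2.0, 146.0])
([544.3, 101.3], [41.9, 121.5], 1.0, [215.0, 168.0])
([574.4, -12.2], [8.2, 89.9], 0.4, [310.0, 143.0])
([584.7, 23.9], [4.8, 69.6], 0.6, [280.0, 134.0])
([550.7, 83.5], [250.5, 276.0], 91.1, [233.0, 137.0])
([728.2, 137.0], [5.8, 64.2], 178.5, [189.0, 24.0])
black
([-209.5, -1137.5], [233.7, 932.7], 46.0, [622.0, 365.0])
([490.1, 402.7], [52.4, 56.3], 107.3, [52.0, 210.0])
([462.4, -350.7], [63.5, 163.1], 168.8, [533.0, 223.0])
([486.4, -260.2], [60.9, 111.2], 172.2, [489.0, 215.0])
([499.2, 354.2], [85.6
[... 240 characters left out ...]
])
([757.7, -262.7], [44.5, 67.1], 105.2, [507.0, 14.0])
([739.1, -59.8], [10.4, 39.7], 93.7, [354.0, 3.0])
green
([482.2, 434.2], [36.5, 40.5], 145.3, [44.0, 213.0])
([518.7, 3.1], [25.4, 47.9], 0.5, [299.0, 193.0])
([527.5, 171.6], [25.9, 37.0], 0.5, [167.0, 184.0])
([524.7, 98.9], [25.3, 46.5], 1.1, [219.0, 186.0])
red
([601.0, 5.1], [26.1, 107.8], 0.3, [295.0, 121.0])
yellow
([442.0, 2.0], [5.7, 58.7], 90.8, [299.0, 249.0])
([546.3, 61.5], [5.0, 188.4], 1.1, [248.0, 164.0])
{'bottle': array([783., -55.,   0.]), 'jar': array([ 768., -234.,    0.]), 'drv': array([829., 131.,   0.])}
{'bottle': array([752., -41.,   0.]), 'jar': array([ 748., -237.,    0.]), 'drv': array([832., 124.,   0.])}
```

View pics/w1.png

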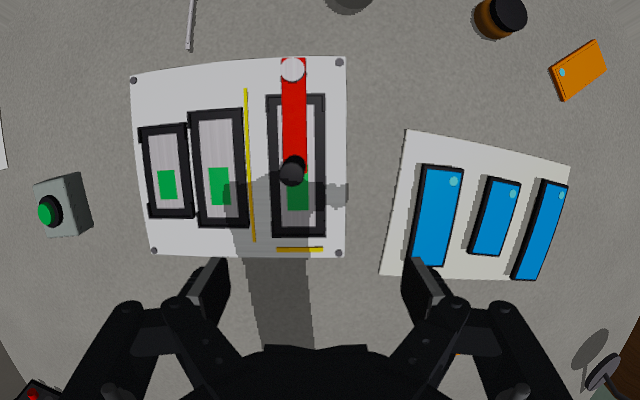

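The wrist view shows the bay, with the red arm at (293,120), the knob at (291,172) and the pivot at (292,69). The long panel is the rightmost one at (540,232), and the button is at (45,212). Next I compute the knob position.

Run:
```python
from h import *
c=cam('wrist')
for uv,z in (((291,162),.098),((291,172),.098),((292,69),.055),((291,183),.048),((45,213),.055)): print(uv,(onz(c,uv,z)*1000).round(1))
for p in ((.548,.004,.098),(.548,.004,.048),(.655,.0055,.05)): print(p,proj(c,p).round(1))
print(bot.get_obs()['eef_pos'])
```

```text
(291, 162) [566.5  -2.3  98. ]
(291, 172) [557.3  -2.1  98. ]
(292, 69) [656.2  -0.8  55. ]
(291, 183) [534.8   2.1  48. ]
(45, 213) [498.9 380.8  55. ]
(0.548, 0.004, 0.098) [284.6 181.9]
(0.548, 0.004, 0.048) [289.  171.1]
(0.655, 0.0055, 0.05) [286.2  70.9]
[ 0.53877488 -0.02404484  0.25323087]
```

Request:
{"name": "drive_tool", "arguments": {
  "series": [1, 19, -26, 0, 0, 0, 0, 1, 0, 0, 58, 0, 0, 0, 1, 0, 0, 58, 0, 0, 0, 1, 0, 0, 40, 0, 0, 0, 1, 0, 0, 17, 0, 0, 0, 1, 0, 0, 0, 0, 0, 0]
}}

```text
t: 3.08
eef_pos: [0.5578, 0.0028, 0.08]
tool_rot: [0.0, 1.0, -0.001, -0.001]
contact_force: [-0.2, 0.0, 0.2]
gripper_width: 0.999
```

Run:
```python
from h import *
c=cam('wrist'); cv2.imwrite('pics/w2.png',c['pixels']); o=bot.get_obs(); print(o['t'],o['eef_pos'],o['tool_rot'],o['contact_force'])
```

```text
3.125 [0.55870108 0.00310458 0.08114978] [ 6.61794598e-05  9.99999656e-01 -6.28084527e-04  5.38418909e-04] [ 0.76574603 -0.63055762  1.22672605]
```

View pics/w2.png

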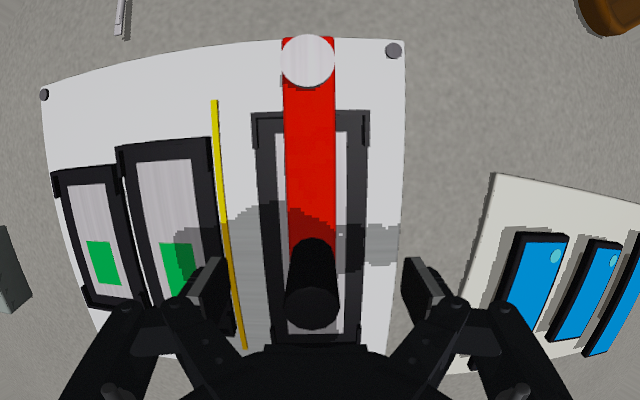

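The knob at (313,290) is between the jaws. I'm closing on it.

Request:
{"name": "drive_tool", "arguments": {
  "series": [-1, 0, 0, 0, 0, 0, 0, -1, 0, 0, 0, 0, 0, 0, -1, 0, 0, 0, 0, 0, 0, -1, 0, 0, 0, 0, 0, 0, -1, 0, 0, 0, 0, 0, 0],
  "force": 30
}}

```text
t: 3.75
eef_pos: [0.5583, 0.0042, 0.081]
tool_rot: [-0.0, 1.0, 0.0, 0.0]
contact_force: [-1.9, 1.2, 6.2]
gripper_width: 0.279
```

Run:
```python
from h import *
c=cam('wrist'); o=bot.get_obs(); print(o['t'],o['eef_pos'],o['contact_force'],o['gripper_width'])
print((onz(c,(313,310),.098)*1000).round(),(onz(c,(307,61),.056)*1000).round())
a0=0
p=o['eef_pos'][:2]*1000
h=np.array([655,5])
prev=p
r=100
for i in range(1,10):
    a=i*1.5/9; n=h+r*np.array([-np.cos(a+.017-.034),np.sin(a-.017)]); d=n-prev; prev=n; print(n.round(),'tool',d[0].round(),-d[1].round())
```

```text
3.8 [0.55826617 0.00419433 0.08097532] [-1.94743576  1.61505608  5.67305002] 0.27558848410498055
[554.   5.  98.] [657.   8.  56.]
[556.  20.] tool -2.0 -16.0
[560.  36.] tool 4.0 -16.0
[566.  51.] tool 6.0 -15.0
[575.  65.] tool 9.0 -14.0
[587.  78.] tool 11.0 -12.0
[600.  88.] tool 13.0 -10.0
[614.  96.] tool 15.0 -8.0
[630. 102.] tool 16.0 -6.0
[646. 105.] tool 16.0 -3.0
```

Gripped (23.4 mm). I'm swinging the arm along the arc.

Request:
{"name": "drive_tool", "arguments": {
  "series": [-1, 0, -16, 0, 0, 0, 0, -1, 3, -16, 0, 0, 0, 0, -1, 6, -15, 0, 0, 0, 0, -1, 9, -14, 0, 0, 0, 0, -1, 11, -12, 0, 0, 0, 0, -1, 13, -10, 0, 0, 0, 0, -1, 14, -8, 0, 0, 0, 0, -1, 16, -6, 0, 0, 0, 0, -1, 16, -3, 0, 0, 0, 0, -1, 0, 0, 0, 0, 0, 0]
}}

```text
t: 5.05
eef_pos: [0.6464, 0.1041, 0.0805]
tool_rot: [-0.0, 1.0, -0.0, 0.0]
contact_force: [-1.5, 0.7, 3.8]
gripper_width: 0.275
```

Request:
{"name": "drive_tool", "arguments": {
  "series": [1, 0, 0, 0, 0, 0, 0, 1, 0, 0, 0, 0, 0, 0, 1, 0, 0, 0, 0, 0, 0, 1, 0, 0, 0, 0, 0, 0, 1, 0, 0, -40, 0, 0, 0, 1, 0, 0, -60, 0, 0, 0]
}}

```text
t: 5.8
eef_pos: [0.6445, 0.1032, 0.1794]
tool_rot: [0.0, 1.0, -0.0, -0.002]
contact_force: [1.0, 1.1, -0.3]
gripper_width: 1.003
```

Request:
{"name": "drive_tool", "arguments": {
  "series": [1, -15, 60, -30, 0, 0, 0, 1, -20, 58, -30, 0, 0, 0, 1, -20, 58, 0, 0, 0, 0.07, 1, -20, 58, 0, 0, 0, 0.07, 1, -25, 56, 0, 0, 0, 0, 1, -25, 50, 0, 0, 0, 0, 1, -20, 40, 0, 0, 0, 0, 1, 0, 0, 0, 0, 0, 0]
}}

```text
t: 6.8
eef_pos: [0.4775, -0.2572, 0.2351]
tool_rot: [0.001, 0.997, -0.074, -0.0]
contact_force: [0.8, -0.3, -0.3]
gripper_width: 0.998
```

Run:
```python
from m import *
c=cam('wrist'); cv2.imwrite('pics/w3.png',c['pixels']); o=bot.get_obs(); print(o['t'],o['eef_pos'],o['tool_rot'],o['contact_force'])
full=(0,0,640,400)
for n,lo,hi,z in (('blue',(95,120,60),(125,255,255),.032),('red',(0,150,60),(8,255,255),.048),('black',(0,0,0),(180,255,60),.027),('green',(50,100,60),(80,255,255),.021)):
    print(n);[print(x) for x in rects(c,lo,hi,z,full,100)]
```

```text
6.85 [ 0.47918975 -0.25476152  0.23518107] [ 2.53257034e-04  9.97411651e-01 -7.19022440e-02  2.52112158e-05] [0.18595582 1.01677959 0.33215305]
blue
([486.5, -167.2], [48.2, 127.5], 176.1, [233.0, 181.0])
([486.4, -260.0], [47.8, 101.9], 172.4, [316.0, 169.0])
([461.2, -355.6], [48.2, 152.3], 172.1, [403.0, 178.0])
red
([645.4, 50.0], [25.7, 128.1], 101.7, [63.0, 94.0])
black
([-345.3, -1193.3], [71.1, 944.6], 47.5, [611.0, 371.0])
([138.8, -209.1], [489.5, 1400.7], 81.5, [316.0, 353.0])
([-137.5, -1015.0], [240.9, 755.5], 34.8, [619.0, 325.0])
([478.3, 310.8], [46.4, 99.8], 142.1, [3.0, 225.0])
([485.7, -167.8], [57.4, 136.0], 176.3, [235.0, 180.0])
([485.8, -260.0], [56.1, 110.8], 172.1, [316.0, 169.0])
([544.7, 131.3], [145.2, 149.1], 91.0, [53.0, 177.0])
([461.0, -355.2], [57.5, 160.7], 172.0, [402.0, 177.0])
([649.0, 170.1], [28.7, 101.6], 75.3, [21.0, 118.0])
([547.2, 0.6], [74.4, 171.0], 1.3, [108.0, 157.0])
([661.4, 24.0], [19.1, 24.4], 156.6, [78.0, 79.0])
([650.7, 57.5], [35.4, 142.9], 96.6, [73.0, 94.0])
green
([527.0, 173.2], [25.4, 38.0], 1.0, [38.0, 194.0])
([524.7, 100.6], [25.7, 47.1], 1.2, [65.0, 187.0])
([522.8, 5.0], [25.8, 55.7], 0.9, [110.0, 176.0])
```

View pics/w3.png

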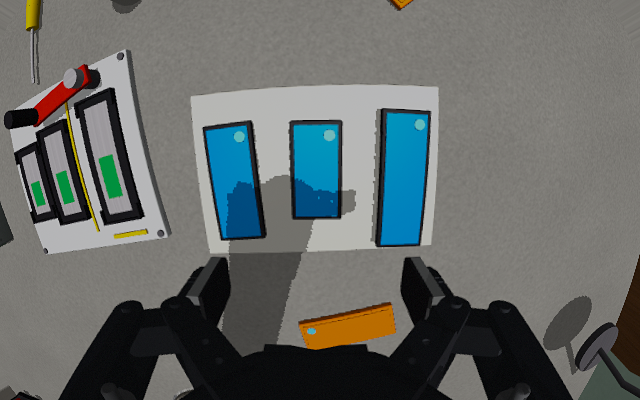

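The keeper is clear, with the red bar at (63,94) now pointing to +y. The long panel is the rightmost one at (403,178): 461,-355 mm, yaw -8°. I'm approaching above it.

Request:
{"name": "drive_tool", "arguments": {
  "series": [1, -2, 52, 0, 0, 0, 0, 1, -1, 50, 0, 0, 0, 0, 1, 0, 0, 50, 0, 0, 0, 1, 0, 0, 55, 0, 0, 0, 1, 0, 0, 0, 0, 0, 0, 1, 0, 0, 0, 0, 0, 0]
}}

```text
t: 7.6
eef_pos: [0.4648, -0.3535, 0.1317]
tool_rot: [0.0, 0.998, -0.069, 0.001]
contact_force: [1.3, -0.0, -0.5]
gripper_width: 1.002
```

```bash
cat > d.py <<'E'
from m import *
def tool(dw):
    o=bot.get_obs(); q=o['tool_rot']; w,x,y,z=q
    from scipy.spatial.transform import Rotation as R
    M=R.from_quat([x,y,z,w]).as_matrix(); return (M.T@np.array(dw)).round(1), np.degrees(np.arctan2(M[1,0],M[0,0])).round(2)
E
python3 - <<'E'
from d import *
c=cam('wrist'); cv2.imwrite('pics/w4.png',c['pixels']); o=bot.get_obs(); p=o['eef_pos']*1000; print(o['t'],p,o['joint_vel'].round(3))
[print(x) for x in rects(c,(95,120,60),(125,255,255),.032,(0,0,640,400),100)]
print(tool(np.array([461.1,-355.4,42])-p))
E
```

```text
7.65 [ 465.03349688 -354.04144396  132.46649167] [ 0.003 -0.011  0.005 -0.003 -0.    -0.007  0.   ]
([486.1, -166.8], [47.9, 127.3], 176.3, [108.0, 211.0])
([486.1, -259.7], [47.7, 101.8], 172.3, [194.0, 196.0])
([461.1, -355.4], [47.5, 151.6], 172.2, [317.0, 204.0])
(array([-4. ,  1.8, 90.5]), np.float64(-7.97))
```

Request:
{"name": "drive_tool", "arguments": {
  "series": [1, -4, 2, 40, 0, 0, 0, 1, 0, 0, 35, 0, 0, 0, 1, 0, 0, 15, 0, 0, 0, 1, 0, 0, 0, 0, 0, 0, -1, 0, 0, 0, 0, 0, 0, -1, 0, 0, 0, 0, 0, 0, -1, 0, 0, 0, 0, 0, 0, -1, 0, 0, 0, 0, 0, 0],
  "force": 25
}}

```text
t: 8.65
eef_pos: [0.4598, -0.3557, 0.0417]
tool_rot: [0.001, 0.998, -0.07, 0.001]
contact_force: [-0.8, 0.8, 6.9]
gripper_width: 0.641
```

Run:
```python
from d import *
c=cam('wrist'); cv2.imwrite('pics/w5.png',c['pixels']); o=bot.get_obs(); p=o['eef_pos']*1000; print(o['t'],p,o['contact_force'],o['gripper_width']*85)
[print(x) for x in rects(c,(95,120,60),(125,255,255),.032,(0,0,640,400),100)]
print(tool([0,0,0]))
```

```text
8.7 [ 459.81827315 -355.74712196   41.69510622] [0.26939682 0.56321744 7.31813076] 55.061802397915244
([486.0, -166.3], [48.2, 127.4], 176.2, [37.0, 246.0])
([485.9, -259.3], [47.6, 101.8], 172.2, [128.0, 223.0])
([471.7, -358.0], [47.3, 130.1], 172.4, [315.0, 221.0])
(array([0., 0., 0.]), np.float64(-8.03))
```

View pics/w5.png

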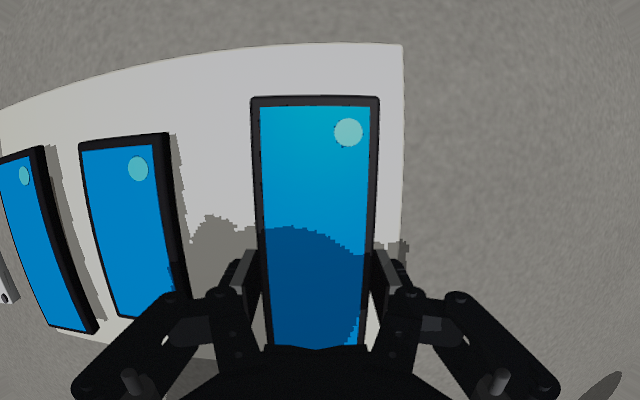

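Gripped at 55 mm with the panel centred. Lifting gently, then turning into line with the jig.

Request:
{"name": "drive_tool", "arguments": {
  "series": [-1, 0, 0, -5, 0, 0, 0, -1, 0, 0, -15, 0, 0, 0, -1, 0, 0, -25, 0, 0, 0, -1, 0, 0, -30, 0, 0, 0, -1, 0, 0, -30, 0, 0, 0, -1, 0, 0, -30, 0, 0, 0, -1, 0, 0, -15, 0, 0, -0.05, -1, 0, 0, 0, 0, 0, -0.055, -1, 0, 0, 0, 0, 0, -0.05, -1, 5, -15, 0, 0, 0, 0, -1, 10, -28, 0, 0, 0, 0, -1, 11, -30, 0, 0, 0, 0]
}}

```text
t: 10.2
eef_pos: [0.484, -0.28, 0.1904]
tool_rot: [-0.0, 1.0, 0.007, 0.0]
contact_force: [0.1, 0.0, -1.7]
gripper_width: 0.647
```

Request:
{"name": "drive_tool", "arguments": {
  "series": [-1, 11, -30, 0, 0, 0, 0, -1, 11, -30, 0, 0, 0, 0, -1, 11, -30, 0, 0, 0, 0, -1, 11, -30, 0, 0, 0, 0, -1, 10, -28, 0, 0, 0, 0, -1, 5, -15, 0, 0, 0, 0, -1, 0, 0, 0, 0, 0, 0, -1, 0, 0, 0, 0, 0, 0, -1, 0, 0, 0, 0, 0, 0]
}}

```text
t: 11.32
eef_pos: [0.5399, -0.1194, 0.19]
tool_rot: [0.0, 1.0, 0.006, -0.0]
contact_force: [-0.8, 0.1, -1.0]
gripper_width: 0.646
```

Run:
```python
from d import *
c=cam('wrist'); cv2.imwrite('pics/w6.png',c['pixels']); o=bot.get_obs(); p=o['eef_pos']*1000; print(o['t'],p,o['contact_force'],o['gripper_width']*85)
for n,lo,hi,z in (('blue',(95,120,60),(125,255,255),p[2]/1000-.0097),('black',(0,0,0),(180,255,60),.027),('green',(50,100,60),(80,255,255),.021),('yellow',(20,120,100),(35,255,255),.02),('white',(0,0,140),(180,60,255),.015)):
    print(n);[print(x) for x in rects(c,lo,hi,z,(0,0,640,400),100)]
print(tool([0,0,0]))
```

```text
11.375 [ 539.91700822 -119.2279142   189.98969114] [-0.37197442 -0.14932976 -1.41058433] 54.459579634148994
blue
([554.5, -185.7], [22.7, 48.1], 172.1, [447.0, 239.0])
([567.6, -150.4], [8.4, 32.5], 178.2, [382.0, 215.0])
([551.7, -119.7], [47.3, 130.3], 1.1, [315.0, 221.0])
black
([-97.2, 818.9], [62.5, 419.3], 116.6, [16.0, 395.0])
([-93.8, -1060.8], [220.4, 709.0], 46.7, [618.0, 376.0])
([501.2, 331.5], [65.6, 94.8], 6.8, [13.0, 213.0])
([544.4, 132.2], [145.8, 145.9], 91.2, [105.0, 181.0])
([355.1, -122.6], [547.7, 1044.0], 90.8, [340.0, 286.0])
([547.1, 2.3], [69.8, 170.7], 1.1, [196.0, 175.0])
([640.5, 152.7], [29.8, 81.0], 87.4, [76.0, 104.0])
([650.4, -1.0], [16.3, 26.5], 145.1, [192.0, 76.0])
([724.3, -237.4], [11.4, 40.3], 81.7, [440.0, 7.0])
green
([526.5, 172.4], [25.8, 38.1], 1.2, [78.0, 198.0])
([524.1, 99.8], [25.8, 46.9], 1.1, [121.0, 200.0])
([522.5, 4.2], [26.1, 55.7], 0.9, [196.0, 202.0])
yellow
([441.9, 5.9], [7.6, 51.5], 90.7, [203.0, 271.0])
([543.1, 60.8], [5.6, 182.3], 1.2, [148.0, 180.0])
white
([460.9, 396.2], [29.3, 66.6], 150.5, [2.0, 231.0])
([541.7, 178.6], [42.0, 97.3], 1.1, [76.0, 184.0])
([543.3, 104.6], [42.1, 122.8], 1.1, [120.0, 181.0])
([602.3, -264.5], [17.4, 40.3], 176.8, [455.0, 132.0])
([491.6, -285.4], [209.7, 254.6], 76.5, [445.0, 195.0])
([545.5, 7.0], [42.3, 148.8], 1.2, [194.0, 176.0])
([622.5, 86.5], [7.7, 36.9], 91.2, [126.0, 113.0])
([527.3, 104.4], [205.8, 234.4], 91.2, [136.0, 220.0])
([626.3, -213.7], [18.4, 25.9], 44.1, [414.0, 102.0])
([637.1, -181.7], [33.2, 50.4], 61.5, [381.0, 92.0])
([654.8, -80.6], [19.4, 28.0], 123.1, [275.0, 70.0])
([632.1, 122.1], [89.5, 212.2], 91.0, [96.0, 94.0])
([609.1, -9.8], [86.5, 143.7], 1.5, [220.0, 105.0])
([674.0, -91.6], [16.6, 36.8], 75.5, [287.0, 50.0])
(array([0., 0., 0.]), np.float64(0.73))
```

View pics/w6.png

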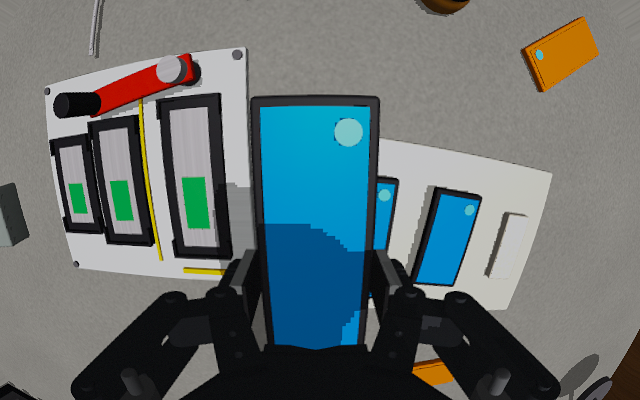

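The panel is held straight (yaw 1.1°, matching the jig) and the bay housing is at (196,175), about (547,4.4) mm. I'm moving over it and lowering to a hover.

Request:
{"name": "drive_tool", "arguments": {
  "series": [-1, 1, -15, 0, 0, 0, -0.005, -1, 1, -25, 0, 0, 0, 0, -1, 2, -30, 0, 0, 0, 0, -1, 2, -28, 0, 0, 0, 0, -1, 1, -18, 0, 0, 0, 0, -1, 1, -8, 20, 0, 0, 0, -1, 0, 0, 30, 0, 0, 0, -1, 0, 0, 30, 0, 0, 0, -1, 0, 0, 20, 0, 0, 0, -1, 0, 0, 15, 0, 0, 0, -1, 0, 0, 0, 0, 0, 0, -1, 0, 0, 0, 0, 0, 0]
}}

```text
t: 12.88
eef_pos: [0.5465, 0.0062, 0.0757]
tool_rot: [-0.0, 1.0, 0.01, 0.001]
contact_force: [-0.8, 0.0, -0.5]
gripper_width: 0.641
```

Run:
```python
from d import *
c=cam('wrist'); cv2.imwrite('pics/w7.png',c['pixels']); o=bot.get_obs(); p=o['eef_pos']*1000; print(o['t'],p,o['contact_force'],o['gripper_width']*85)
for n,lo,hi,z in (('blue',(95,120,60),(125,255,255),p[2]/1000-.0097),('yellow',(20,120,100),(35,255,255),.015),('green',(50,100,60),(80,255,255),.021)):
    print(n);[print(x) for x in rects(c,lo,hi,z,(0,0,640,400),100)]
print(tool([546-p[0],4.5-p[1],0]))
for q in ((.6325,.006+.0305,.027),(.6325,.006-.0305,.027),(.6295,-.026,.027)): print(proj(c,q).round(1))
```

```text
12.925 [546.64232285   6.24106959  75.92109068] [ 0.60318588 -0.64360158 -0.71996238] 54.889594385175954
blue
([513.9, -206.1], [38.3, 81.0], 172.3, [594.0, 291.0])
([520.0, -133.1], [37.8, 89.1], 176.4, [538.0, 284.0])
([558.6, 6.1], [47.2, 130.1], 1.5, [315.0, 221.0])
yellow
([577.9, 63.2], [4.8, 111.4], 1.1, [224.0, 176.0])
green
([524.0, 99.1], [26.1, 47.3], 1.2, [180.0, 258.0])
([526.5, 172.1], [26.1, 38.4], 1.2, [99.0, 248.0])
(array([-0.7,  1.7, -0. ]), np.float64(1.13))
[262.1  90. ]
[373.8  92.5]
[376.3  98. ]
```

View pics/w7.png

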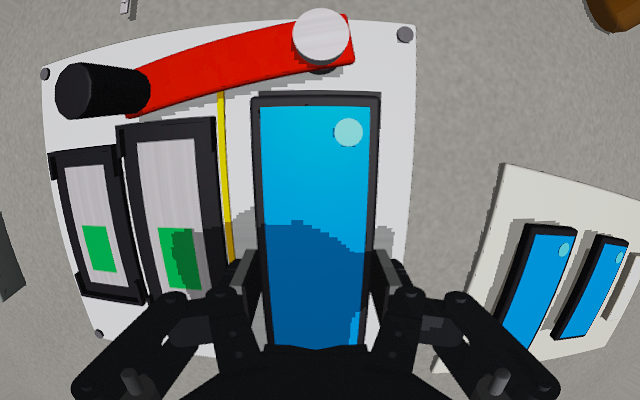

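The panel at (315,221) is over the bay, about 1.7 mm off in y. I'm correcting that and lowering slowly.

Request:
{"name": "drive_tool", "arguments": {
  "series": [-1, -0.7, 1.7, 0, 0, 0, 0.004, -1, 0, 0, 10, 0, 0, 0, -1, 0, 0, 10, 0, 0, 0, -1, 0, 0, 5, 0, 0, 0, -1, 0, 0, 4, 0, 0, 0, -1, 0, 0, 2, 0, 0, 0, -1, 0, 0, 1, 0, 0, 0, -1, 0, 0, 1, 0, 0, 0, -1, 0, 0, 0, 0, 0, 0]
}}

```text
t: 14.05
eef_pos: [0.5454, 0.0045, 0.0428]
tool_rot: [0.0, 1.0, 0.008, 0.0]
contact_force: [-2.2, 0.6, 5.5]
gripper_width: 0.643
```

Touchdown is at the expected height with about 6 N. Opening partway to release, then rising.

Request:
{"name": "drive_tool", "arguments": {
  "series": [0.5, 0, 0, 0, 0, 0, 0, 0.6, 0, 0, 0, 0, 0, 0, 0.6, 0, 0, 0, 0, 0, 0, 0.6, 0, 0, -10, 0, 0, 0, 0.6, 0, 0, -30, 0, 0, 0, 0.6, 0, 0, -50, 0, 0, 0, 1, 0, 0, -50, 0, 0, 0, 1, 0, 0, -50, 0, 0, 0, 1, 0, 0, 0, 0, 0, 0, 1, 0, 0, 0, 0, 0, 0]
}}

```text
t: 15.3
eef_pos: [0.5449, 0.0043, 0.2321]
tool_rot: [0.0, 1.0, 0.008, 0.0]
contact_force: [-1.0, -1.0, -0.3]
gripper_width: 1.002
```

Run:
```python
from d import *
c=cam('wrist'); cv2.imwrite('pics/w8.png',c['pixels']); o=bot.get_obs(); p=o['eef_pos']*1000; print(o['t'],p,o['contact_force'],o['gripper_width']*85)
for n,lo,hi,z in (('blue',(95,120,60),(125,255,255),.033),('yellow',(20,120,100),(35,255,255),.015),('black',(0,0,0),(180,255,60),.027),('green',(50,100,60),(80,255,255),.021),('red',(0,150,60),(8,255,255),.048)):
    print(n);[print(x) for x in rects(c,lo,hi,z,(0,0,640,400),100)]
k=np.array([.655+.1*np.sin(.12)*-1,.005+.099]); print(tool(np.array([644,104,80])-p))
```

```text
15.35 [544.42465785   4.28425057 231.23755979] [-0.60685888  0.70837949  0.60273898] 84.83145242711208
blue
([486.7, -260.1], [48.1, 102.2], 172.3, [515.0, 229.0])
([487.0, -167.9], [48.4, 127.0], 176.3, [457.0, 226.0])
([546.9, 4.2], [47.7, 151.8], 1.1, [315.0, 175.0])
yellow
([439.4, 1.1], [5.6, 59.5], 91.0, [316.0, 261.0])
([541.1, 62.3], [4.9, 181.2], 1.1, [264.0, 175.0])
black
([-177.0, -1093.7], [211.5, 799.9], 46.9, [619.0, 374.0])
([488.8, 403.4], [52.7, 56.2], 106.7, [51.0, 217.0])
([486.7, -259.6], [61.9, 110.7], 171.8, [506.0, 226.0])
([498.3, 364.0], [95.0, 105.9], 97.3, [72.0, 202.0])
([198.3, 200.2], [636.0, 1733.8], 96.3, [341.0, 322.0])
([543.8, 168.9], [70.8, 120.3], 1.2, [175.0, 177.0])
([545.2, 97.8], [68.4, 146.2], 1.2, [232.0, 175.0])
([546.7, 4.0], [65.9, 169.7], 1.3, [315.0, 172.0])
([638.4, 122.3], [27.9, 45.1], 84.6, [207.0, 95.0])
([739.8, -223.3], [32.4, 51.5], 30.7, [508.0, 29.0])
([762.7, -263.7], [52.7, 69.8], 107.2, [532.0, 20.0])
([739.5, -59.6], [11.1, 40.7], 96.2, [378.0, 3.0])
green
([479.1, 435.5], [37.2, 39.7], 93.8, [44.0, 220.0])
([527.2, 171.3], [25.9, 37.6], 1.2, [175.0, 192.0])
([524.5, 98.7], [25.7, 46.6], 1.3, [232.0, 194.0])
red
([645.6, 51.9], [25.5, 123.4], 101.6, [272.0, 86.0])
(array([101.4, -98.2, 151. ]), np.float64(0.9))
```

View pics/w8.png

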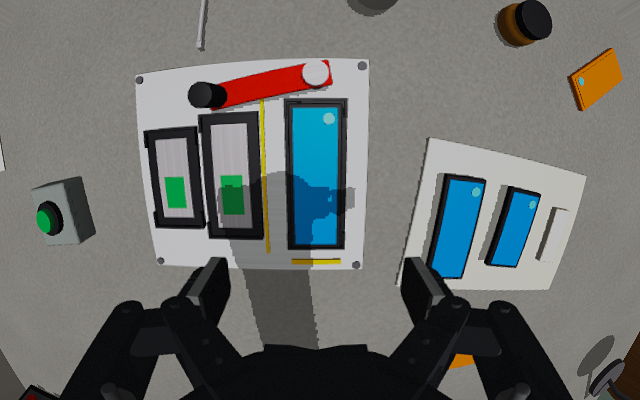

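The panel is seated: (546.9,4.2) against the housing at (546.7,4.0), same yaw. The knob is at (205,95). Going back to the knob.

Request:
{"name": "drive_tool", "arguments": {
  "series": [1, 40, -40, 0, 0, 0, 0, 1, 40, -40, 0, 0, 0, 0, 1, 18, -18, 20, 0, 0, 0, 1, 0, 0, 50, 0, 0, 0, 1, 0, 0, 50, 0, 0, 0, 1, 0, 0, 25, 0, 0, 0, 1, 0, 0, 6, 0, 0, 0, 1, 0, 0, 0, 0, 0, 0]
}}

```text
t: 16.35
eef_pos: [0.6415, 0.104, 0.0806]
tool_rot: [0.0, 1.0, 0.008, -0.001]
contact_force: [0.8, 0.3, 0.9]
gripper_width: 1.001
```

Run:
```python
from d import *
c=cam('wrist'); cv2.imwrite('pics/w9.png',c['pixels']); o=bot.get_obs(); p=o['eef_pos']*1000; print(o['t'],p,o['contact_force'])
```

```text
16.4 [642.13339303 104.14022576  81.65026807] [0.49091377 0.51768577 0.27090389]
```

View pics/w9.png

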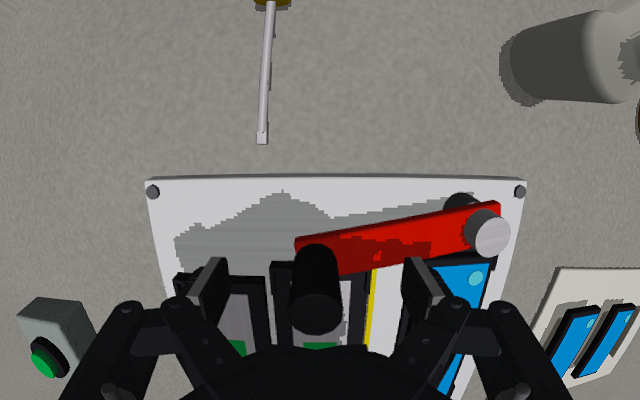

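The knob at (318,300) is between the jaws, so I'm shifting a few mm, gripping, and swinging the arm back over the panel.

Request:
{"name": "drive_tool", "arguments": {
  "series": [1, -4, 0, 0, 0, 0, 0, -1, 0, 0, 0, 0, 0, 0, -1, 0, 0, 0, 0, 0, 0, -1, 0, 0, 0, 0, 0, 0, -1, 0, 0, 0, 0, 0, 0, -1, 0, 0, 0, 0, 0, 0],
  "force": 30
}}

```text
t: 17.15
eef_pos: [0.6378, 0.1041, 0.0813]
tool_rot: [-0.0, 1.0, 0.008, 0.0]
contact_force: [-0.4, 1.2, 2.5]
gripper_width: 0.274
```

Request:
{"name": "drive_tool", "arguments": {
  "series": [-1, -14.8, 4, 0, 0, 0, 0, -1, -14, 6.2, 0, 0, 0, 0, -1, -13, 8.2, 0, 0, 0, 0, -1, -11.5, 10, 0, 0, 0, 0, -1, -10, 11.7, 0, 0, 0, 0, -1, -8, 12.8, 0, 0, 0, 0, -1, -6, 14, 0, 0, 0, 0, -1, -3.7, 15, 0, 0, 0, 0, -1, -1.4, 15, 0, 0, 0, 0, -1, 0, 0, 0, 0, 0, 0, -1, 0, 0, 0, 0, 0, 0]
}}

```text
t: 18.52
eef_pos: [0.5543, 0.0055, 0.0808]
tool_rot: [0.0, 1.0, 0.008, -0.003]
contact_force: [-7.9, 0.9, 8.7]
gripper_width: 0.275
```

Run:
```python
from d import *
o=bot.get_obs(); print(o['t'],o['eef_pos'],o['contact_force'],o['gripper_width']*85)
for n,r in (('side',(225,150,355,290)),('scene',(275,180,425,320))):
    c=cam(n);[print(n,x) for x in rects(c,(0,150,60),(8,255,255),.048,r,20)]
```

```text
18.525 [0.55433289 0.00554447 0.08083067] [-7.92136655  0.87693004  8.692691  ] 23.348844128721055
side ([609.0, 9.2], [26.6, 87.4], 2.3, [284.0, 200.0])
scene ([673.0, 10.0], [10.9, 24.7], 104.4, [298.0, 263.0])
scene ([609.7, 6.3], [27.4, 86.2], 3.4, [312.0, 245.0])
```

The keeper is back to about 0.01 rad. Releasing, rising and heading for the timer.

Request:
{"name": "drive_tool", "arguments": {
  "series": [1, 0, 0, 0, 0, 0, 0, 1, 0, 0, 0, 0, 0, 0, 1, 0, 0, 0, 0, 0, 0, 1, 0, 0, 0, 0, 0, 0, 1, 0, 0, -30, 0, 0, 0, 1, 0, 0, -50, 0, 0, 0, 1, 0, 0, -50, 0, 0, 0, 1, 0, 0, 0, 0, 0, 0]
}}

```text
t: 19.62
eef_pos: [0.5596, 0.006, 0.2153]
tool_rot: [-0.0, 1.0, 0.008, 0.004]
contact_force: [-0.2, 0.2, 0.7]
gripper_width: 1.004
```

Run:
```python
from d import *
c=cam('wrist'); o=bot.get_obs(); print(o['t'],o['eef_pos'],o['contact_force'],o['gripper_width']*85)
for n,lo,hi,z in (('blue',(95,120,60),(125,255,255),.033),('red',(0,150,60),(8,255,255),.048),('green',(50,100,60),(80,255,255),.055)):
    print(n);[print(x) for x in rects(c,lo,hi,z,(0,0,640,400),100)]
```

```text
19.675 [0.55798788 0.00579205 0.21286281] [-0.85482744 -0.41105084 -0.99863389] 85.01242466228162
blue
([486.4, -260.3], [48.4, 101.6], 172.2, [520.0, 246.0])
([486.8, -168.0], [47.9, 127.1], 176.3, [463.0, 242.0])
([546.4, 4.1], [47.8, 151.6], 1.3, [317.0, 190.0])
red
([602.4, 5.1], [25.0, 96.5], 1.2, [317.0, 145.0])
green
([492.8, 392.9], [33.6, 35.5], 179.7, [39.0, 236.0])
([537.9, 153.7], [23.0, 32.9], 0.9, [172.0, 210.0])
([536.1, 88.8], [23.2, 42.1], 1.5, [231.0, 213.0])
```

Request:
{"name": "drive_tool", "arguments": {
  "series": [-1, -7, -45, 0, 0, 0, 0, -1, -7, -55, 0, 0, 0, 0, -1, -7, -55, 0, 0, 0, 0, -1, -7, -55, 0, 0, 0, 0, -1, -7, -55, 0, 0, 0, 0, -1, -7, -55, 0, 0, 0, 0, -1, -7, -50, 0, 0, 0, 0, -1, 0, 0, 30, 0, 0, 0, -1, 0, 0, 0, 0, 0, 0, -1, 0, 0, 0, 0, 0, 0]
}}

```text
t: 20.92
eef_pos: [0.5023, 0.3738, 0.1807]
tool_rot: [0.001, 1.0, 0.007, -0.0]
contact_force: [-0.1, 0.2, 0.2]
gripper_width: 0.0
```

Run:
```python
from d import *
c=cam('wrist'); o=bot.get_obs(); print(o['t'],o['eef_pos'],o['contact_force'],o['gripper_width']*85)
for z in (.045,.05,.055,.06):
    print(z,[x for x in rects(c,(50,100,60),(80,255,255),z,(0,0,640,400),100) if x[0][1]>250])
for z in (.05,.055,.06):
  for n,r in (('scene',(440,270,500,330)),('side',(215,295,275,345))):
    s=cam(n); print(n,z,rects(s,(50,100,60),(80,255,255),z,r,20))
```

```text
20.975 [0.50268215 0.37409237 0.18140573] [ 0.20714155 -0.07452655 -0.0691171 ] 0.28630572859357556
0.045 [([491.5, 376.3], [35.8, 35.9], 32.1, [312.0, 208.0])]
0.05 [([493.2, 376.2], [35.1, 35.2], 32.1, [312.0, 208.0])]
0.055 [([494.9, 376.2], [34.5, 34.5], 32.1, [312.0, 208.0])]
0.06 [([496.5, 376.2], [33.8, 33.9], 32.1, [312.0, 208.0])]
scene 0.05 [([495.1, 378.1], [33.8, 35.4], 126.5, [469.0, 293.0])]
side 0.05 [([503.5, 373.4], [32.6, 34.5], 119.7, [244.0, 316.0])]
scene 0.055 [([497.7, 377.7], [33.6, 35.2], 126.5, [469.0, 293.0])]
side 0.055 [([501.6, 375.1], [32.4, 34.3], 119.7, [244.0, 316.0])]
scene 0.06 [([500.4, 377.3], [33.4, 35.0], 126.5, [469.0, 293.0])]
side 0.06 [([499.8, 376.8], [32.3, 34.2], 119.7, [244.0, 316.0])]
```

The button is at about (496,376,0.058). The keeper reads 0 and the panel is unchanged. Descending to just above the button.

Request:
{"name": "drive_tool", "arguments": {
  "series": [-1, -6, -2, 30, 0, 0, 0, -1, 0, 0, 35, 0, 0, 0, -1, 0, 0, 25, 0, 0, 0, -1, 0, 0, 3, 0, 0, 0, -1, 0, 0, 0, 0, 0, 0, -1, 0, 0, 0, 0, 0, 0]
}}

```text
t: 22.02
eef_pos: [0.4966, 0.3774, 0.0893]
tool_rot: [-0.001, 1.0, 0.008, 0.001]
contact_force: [-0.5, 0.3, -0.1]
gripper_width: 0.0
```

Request:
{"name": "drive_tool", "arguments": {
  "series": [-1, 0, 0, 2, 0, 0, 0, -1, 0, 0, 2, 0, 0, 0, -1, 0, 0, 2, 0, 0, 0, -1, 0, 0, 2, 0, 0, 0, -1, 0, 0, 0, 0, 0, 0]
}}

```text
t: 22.65
eef_pos: [0.4968, 0.3775, 0.0828]
tool_rot: [-0.0, 1.0, 0.008, 0.001]
contact_force: [-3.9, -4.0, 22.2]
gripper_width: -0.002
```

Request:
{"name": "drive_tool", "arguments": {
  "series": [-1, 0, 0, 0.5, 0, 0, 0, -1, 0, 0, 0, 0, 0, 0]
}}

```text
t: 22.9
eef_pos: [0.4968, 0.3776, 0.0828]
tool_rot: [-0.0, 1.0, 0.008, 0.001]
contact_force: [-5.7, -4.7, 26.5]
gripper_width: -0.004
```

Request:
{"name": "drive_tool", "arguments": {
  "series": [-1, 0, 0, -2, 0, 0, 0, -1, 0, 0, 0, 0, 0, 0]
}}

```text
t: 23.15
eef_pos: [0.4967, 0.3775, 0.083]
tool_rot: [-0.001, 1.0, 0.008, 0.001]
contact_force: [-1.0, -2.3, 12.1]
gripper_width: -0.003
```

Request:
{"name": "drive_tool", "arguments": {
  "series": [-1, 0, 0, -2, 0, 0, 0, -1, 0, 0, 0, 0, 0, 0]
}}

```text
t: 23.4
eef_pos: [0.4967, 0.3774, 0.0841]
tool_rot: [-0.001, 1.0, 0.008, 0.001]
contact_force: [1.9, 0.6, 3.8]
gripper_width: 0.001
```

Request:
{"name": "drive_tool", "arguments": {
  "series": [-1, 0, 0, -2, 0, 0, 0, -1, 0, 0, 0, 0, 0, 0]
}}

```text
t: 23.65
eef_pos: [0.4963, 0.3771, 0.0857]
tool_rot: [-0.0, 1.0, 0.008, 0.0]
contact_force: [2.4, 2.2, 3.4]
gripper_width: 0.001
```

The force profile fits a full press: hard stop at 0.0828, spring-like 3–4 N in the zone above it, and no contact at 0.0893. Retreating and making the final checks.

Request:
{"name": "drive_tool", "arguments": {
  "series": [-1, 0, 0, -5, 0, 0, 0, -1, 0, 0, -40, 0, 0, 0, -1, 0, 0, -55, 0, 0, 0, -1, 0, 40, -40, 0, 0, 0, -1, 0, 55, 0, 0, 0, 0, -1, 0, 55, 0, 0, 0, 0, -1, 0, 40, 0, 0, 0, 0, -1, 0, 0, 0, 0, 0, 0, -1, 0, 0, 0, 0, 0, 0]
}}

```text
t: 24.78
eef_pos: [0.4981, 0.1872, 0.2252]
tool_rot: [0.0, 1.0, 0.008, -0.001]
contact_force: [-0.2, 0.5, -0.4]
gripper_width: -0.0
```

Run:
```python
from d import *
c=cam('wrist'); cv2.imwrite('pics/w10.png',c['pixels']); o=bot.get_obs(); print(o['t'],o['eef_pos'],o['contact_force'])
for n,lo,hi,z in (('blue',(95,120,60),(125,255,255),.033),('red',(0,150,60),(8,255,255),.048),('green',(50,100,60),(80,255,255),.058),('black',(0,0,0),(180,255,60),.027)):
    print(n);[print(x) for x in rects(c,lo,hi,z,(0,0,640,400),100)]
```

```text
24.825 [0.49823493 0.18792298 0.22523064] [-0.36071772  1.06526265  0.15595129]
blue
([486.9, -259.9], [47.9, 101.6], 172.3, [605.0, 200.0])
([487.1, -167.7], [48.2, 126.9], 176.2, [570.0, 198.0])
([547.0, 3.4], [48.4, 152.4], 1.1, [473.0, 147.0])
([723.0, 660.0], [50.7, 162.3], 7.6, [6.0, 50.0])
red
([608.2, 7.4], [28.5, 122.8], 179.4, [485.0, 89.0])
green
([496.7, 382.5], [34.0, 35.3], 172.0, [137.0, 187.0])
([530.5, 108.0], [22.5, 41.1], 1.5, [397.0, 157.0])
([532.8, 172.0], [21.8, 33.4], 1.2, [331.0, 152.0])
black
([-52.9, -831.0], [52.8, 277.3], 46.5, [634.0, 361.0])
([241.1, 184.0], [361.6, 760.0], 91.6, [314.0, 346.0])
([492.2, 391.1], [53.2, 55.9], 110.7, [143.0, 185.0])
([487.1, -259.0], [68.0, 109.8], 172.5, [598.0, 198.0])
([486.9, -166.9], [65.3, 134.8], 176.1, [561.0, 196.0])
([502.8, 334.2], [21.7, 91.6], 9.5, [183.0, 172.0])
([544.2, 170.8], [66.2, 118.8], 1.2, [331.0, 136.0])
([545.9, 99.8], [67.8, 144.9], 1.2, [393.0, 126.0])
([659.1, -3.6], [15.0, 24.4], 27.7, [487.0, 48.0])
([568.2, -8.8], [101.9, 211.4], 1.3, [477.0, 133.0])
([737.5, -215.2], [43.3, 53.7], 30.8, [599.0, 30.0])
([783.7, -306.1], [57.9, 150.1], 124.1, [626.0, 21.0])
([718.3, 635.1], [124.5, 203.4], 6.1, [22.0, 50.0])
```

View pics/w10.png

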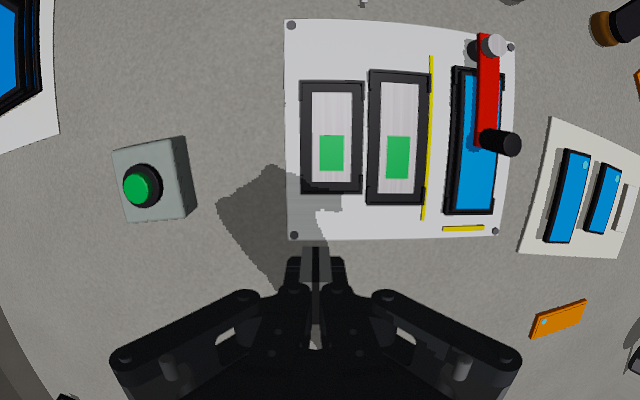

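The final view shows the panel seated at (473,147), the keeper over it at (485,89), the button up at (137,187) and the other panels unmoved.

```bash
python3 -c "
from station import bot
print(bot.hand_in())"
```

```text
the job is handed in; nothing more can be done
None
```

The job is handed in at about 25 s of robot time. I swung the keeper clear, laid the 160 mm panel in the work-bay housing gripping it at 25 N, and swung the keeper back. I then pressed the start button to its stop and let go.

**Panel fit:** right after release the panel measured (546.9, 4.2) mm against the housing at (546.7, 4.0), with yaw matching within about 0.2°. In the last view it was at (547.0, 3.4).

**Keeper:** it read about 0 to 0.02 rad just after release. The last oblique view gave about -0.03 rad in direction, which is only a rough reading because the knob hides part of the bar.

**Button:** I have no direct reading of its travel, so a full press is inferred from force. It hit a hard stop at 22–26 N, showed spring-like force just above that, and no contact 6.5 mm higher. It looked up in the last picture. My early estimate of its top (58 mm) was too low; contact and the last view put it at about 66 mm.

**Other things:** the other two panels stayed within about 1 mm of where they started. The bottle, jar and screwdriver were never touched, though I did not measure them again at the end.

**Camera disagreement:** the scene and side cameras differed by up to about 9 mm in places, so I relied on the wrist camera for positions.

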